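Show which specimen goes in the vice and log it

TASK

A colleague is watching over the camera: show him which specimen to test next by pointing with the fingertips, from just above (a finger's breadth or two) and without touching, at the middle of the dumb-bell-shaped steel specimen on the granite plate for about two seconds, then in the same way at the gap between the jaws of the small vice for about two seconds. Then press the large button on the push-button box fully down to log it, let it come up again and finish clear of everything. Touch nothing but the button box, press neither small button, keep well above the other specimens so that you never seem to point at one of them, and leave every loose thing lying where it is.

Things in the scene. Friction and masses are not known exactly. Their poses are not given: they have to be found in the camera images.
- dumbbell: flat bare-steel dumb-bell tensile specimen, 90 long (its x) x 28 wide x 6 mm thick: a 28 mm wide tab at BOTH ends and a 10 mm wide waist between. Origin: centre of its underside; z up. It lies flat on the granite plate; the only one of this shape
- plain_bar: another specimen on the plate: plain rectangular steel bar 90 x 28 x 6 mm, long along its x; origin at the centre of its underside
- holed_bar: another specimen on the plate: steel bar 90 x 28 x 6 mm with a 12 mm round hole in its middle; long along its x; origin at the centre of its underside
- paddle: another specimen on the plate: steel paddle 90 long (its x) x 6 mm thick, 28 mm wide tab (26 mm long) at ONE end only (its -x), the rest 10 mm wide; origin under the middle of its length
- block: steel block 32 x 32 x 26 mm high standing on the plate; origin at the centre of its underside
- ring_gauge: steel ring 46 mm outside, 24 mm inside, 16 mm high, lying on the plate; origin at the centre of its underside
- plate: fixed dark granite plate 280 (its x) x 340 (its y) x 60 mm high; origin at the centre of its underside on the table. The specimens, the block and the ring lie on its top, 100 mm or so apart
- vice: fixed small steel vice: base 150 (its x) x 80 x 18 mm high, two jaws, each 30 (x) x 70 (y) mm, rising to 60 mm above the table, with a 26 mm gap between them; a spindle with a T-bar sticks out at +x to 88 mm from the middle, below jaw height. Origin at the centre of its underside
- jaw_gap (a point): the middle of the gap between the vice's two jaws, level with the jaw tops (60 mm above the table)
- console: fixed grey push-button box 120 (its x) x 160 (its y) x 50 mm high; origin at the centre of its underside. The large black button is alone on its +y half, 40 mm from the middle; the two small black buttons are on its -y half at x = -30 and +30, y = -45 mm
- big_button_top (a point): centre of the top face of the large button (40 mm across, moves straight down)
- big_button (a joint): travel of the large button in m: 0 up, 0.006 fully down; spring return, about 5 N when fully down
- small_button_a (a joint): travel of the small button (20 mm across) at the box's -x, -y corner, m: 0 up, 0.006 down
- small_button_b (a joint): travel of the small button (20 mm across) at the box's +x, -y corner, m: 0 up, 0.006 down
- bend_fixture: fixed low bending fixture with two rollers, 80 x 150 x 60 mm high, at the far side of the table; not part of the job; origin at the centre of its underside
- screwdriver: screwdriver 150 mm long lying on the table; bystander
- pot: white plastic cup, 70 mm across, 70 mm high; bystander; origin at the centre of its underside
- oil: small closed white bottle, 44 mm across, 110 mm high; bystander; origin at the centre of its underside

How it is judged:
By the outcome, as a careful person would: the job done as asked, in the order asked, and still so for the second after the job is handed in, with the robot touching nothing.
It also fails if it takes over 58 s, if anything falls off the work surface, if the arm or the gripper's body presses on something with over 40 N, if the wrist force passes 120 N, or if a joint passes its speed limit or range.

ROBOT

A 6-joint arm with a two-finger parallel gripper is mounted at the origin on the work surface. World frame = base frame: x ahead of the robot, y to its left, z up, the work surface at z = 0. Lengths are in m, angles in degrees, forces in N, time in s.
With the tool pointing down it reaches from about 0.275 to 0.875 m from the base axis. Payload 12.5 kg.
Tool frame: the origin (TCP) lies at the very end of the fingers, on their centre line; the grasp point (between the pads) lies 19 mm behind it (bot.grip_point_offset is the distance from the TCP to the grasp point, in m); z points along the fingers, x is the direction in which the jaws open and shut, and the axes are right-handed (so a half turn about z gives the same grasp; the last joint's range is limited). The gripper opens to 85 mm and grips with 20 to 120 N. Pads are 22 mm wide; open, the fingers measure 114 mm over their backs; the gripper's body (76 mm by 85 mm) begins 54 mm behind the grasp point. The pads swing forward as they close: fully open they stand 13 mm farther back than shut.
Start: joints at [60.413, 20.094, 94.641, -0, 65.266, -4.847], TCP at [0.23, 0.5, 0.231] pointing down, gripper open.
Joint ranges: [-157.81, 157.81], [-45, 120.19], [0.68, 151.7], [-89.99, 269.99], [4.06, 180], [-164.3, 164.3]. Speed limits (degrees/s): [127.2, 127.2, 159.86, 180, 180, 180].

INTERFACE

Orientations are given as a 3x3 rotation matrix whose columns are the frame's x, y, z axes.
In Python, from bench import bot gives the robot as it stands. Calls block until the motion is done:
- bot.movep(position, orientation): joint-space move of the TCP to a pose.
- bot.move_linear(position, ori=None, feed=0.15, f_stop=None): straight line of the TCP; ori=None keeps the orientation; feed is the mean speed in m/s. With f_stop (N) it stops when the force on the tool has changed by that much, and returns True; else False.
- bot.goto_joints(angles): joint-space move.
- bot.move_gripper(opening, squeeze=None): finger opening in m; squeeze is the grip in N (None keeps the last); returns when the fingers have stopped.
- bot.pause(seconds).
- bot.solve_ik(position, orientation): joint angles nearest the present ones, or None.
- bot.capture(name): name is "side" or "top" or "wrist"; returns a dict with "color" (420x560x3 uint8, red, green, blue), "K" (3x3 intrinsics, pixels), "T" (4x4, takes a point from camera to world coordinates). Camera axes: x right, y down, z forward; pixel columns grow to the right and rows downward; lengths in m; the calibration is good to about 2 mm. A picture is of the moment at which its call begins. There is no depth.
A pose or a line that the arm cannot do raises bot.PlanningError and nothing moves.
- bot.close_job(): hands the job in, once; it reports no verdict.
Readings, each from a call of its own:
- bot.get_clock(): time.
- bot.get_joints(): joint angles.
- bot.get_joint_velocities(): joint speeds.
- bot.get_joint_efforts(): joint torques, N m.
- bot.get_position(): TCP position.
- bot.get_eef_rot(): TCP orientation.
- bot.get_contact_force(): force on the tool from outside, world axes, zero at the start.
- bot.get_moment(): the same for the moment, N m.
- bot.get_grip_width(): finger opening in m.
Only numpy, scipy, OpenCV 4.12 (cv2) and the standard library are available. Lean on these libraries where they do the work, as an engineer would, in place of code of your own. Each camera call takes 0.05 s, during which the arm holds its last target. There are 200 camera calls.

## Working session

There is one attempt and no reset: what is moved stays moved. The work goes in short steps, each a Python script; the robot and the scene stay as the last script left them, time stands still between calls to the robot, and variables do not carry over. Pictures are saved under pics/ and viewed, about 8 in all and at most 12, crops included, and the job is handed in when it is done.

```bash
mkdir -p pics
cat > h.py <<'E'
import numpy as np, cv2
from bench import bot
def snap(cam,name):
    d=bot.capture(cam); cv2.imwrite(f'pics/{name}.png',d['color'][:,:,::-1]); np.savez(f'pics/{name}.npz',K=d['K'],T=d['T']); return d
def px2w(name,u,v,z):
    d=np.load(f'pics/{name}.npz'); K,T=d['K'],d['T']
    r=T[:3,:3]@np.linalg.solve(K,[u,v,1]); o=T[:3,3]; return o+r*(z-o[2])/r[2]
def w2px(name,p):
    d=np.load(f'pics/{name}.npz'); c=np.linalg.inv(d['T'])@np.r_[p,1]; q=d['K']@c[:3]; return q[:2]/q[2]
E
python3 - <<'E'
from h import *
for c in('top','side'):
    d=snap(c,c+'0'); im=cv2.imread(f'pics/{c}0.png'); cv2.imwrite(f'pics/{c}0x.png',cv2.resize(im,(784,588),interpolation=cv2.INTER_CUBIC)); print(d['T'].round(3).tolist())
print(bot.get_clock(),bot.get_eef_rot().round(2) )
E
```

```text
[[-0.006, -0.995, 0.103, 0.47], [-1.0, 0.008, 0.011, -0.04], [-0.012, -0.103, -0.995, 1.235], [0.0, 0.0, 0.0, 1.0]]
[[-0.955, -0.207, 0.213, 0.404], [-0.296, 0.71, -0.639, 0.552], [-0.019, -0.673, -0.739, 0.719], [0.0, 0.0, 0.0, 1.0]]
0.1 [[ 0.42  0.91 -0.  ]
 [ 0.91 -0.42 -0.  ]
 [-0.   -0.   -1.  ]]
```

View pics/top0x.png

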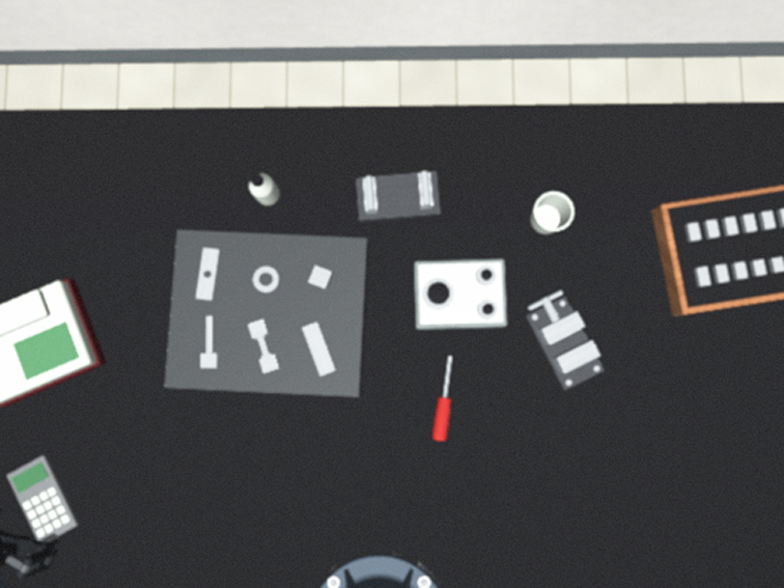

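View pics/side0x.png

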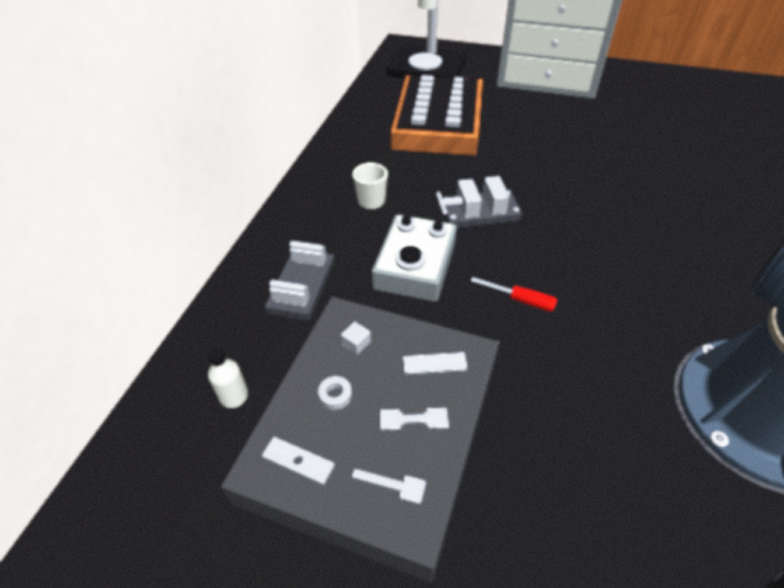

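The top view (784 px wide) shows the dumb-bell waist at about (263,346), the vice gap at (571,342) and the big button at (438,293). The side view shows the same things: dumb-bell (414,419), big button (410,256), vice jaws (470,185) and (497,180).

Run:
```python
from h import *
s=1/1.4
def P(n,u,v,z): print(n,u,v,z,px2w(n,u*s,v*s,z).round(4))
for u,v in((258,328),(269,364),(263,346)): P('top0',u,v,.066)
P('side0',414,419,.066)
P('top0',571,342,.06);P('top0',563.5,328,.06);P('top0',579,357,.06);P('top0',547,299,.018);P('top0',584,382,.018)
P('side0',484,183,.06)
for z in(.05,.06,.065):P('top0',438,293,z);P('side0',410,254,z)
bot.move_gripper(0.0)
R=bot.get_eef_rot()
p=px2w('top0',263*s,346*s,.066)
bot.movep([p[0]-.0,p[1],.30],R)
d=snap('wrist','w1');cv2.imwrite('pics/w1x.png',cv2.resize(cv2.imread('pics/w1.png'),(784,588)))
print(d['T'].round(3).tolist(), bot.get_position(),bot.get_clock(),w2px('w1',bot.get_position())*1.4, w2px('w1',p)*1.4)
```

```text
top0 258 328 0.066 [0.519  0.2067 0.066 ]
top0 269 364 0.066 [0.4567 0.1867 0.066 ]
top0 263 346 0.066 [0.4877 0.1975 0.066 ]
side0 414 419 0.066 [0.4887 0.2014 0.066 ]
top0 571 342 0.06 [ 0.4913 -0.3364  0.06  ]
top0 563.5 328 0.06 [ 0.5156 -0.3242  0.06  ]
top0 579 357 0.06 [ 0.4653 -0.3493  0.06  ]
top0 547 299 0.018 [ 0.5698 -0.3063  0.018 ]
top0 584 382 0.018 [ 0.4207 -0.3677  0.018 ]
side0 484 183 0.06 [ 0.4942 -0.3511  0.06  ]
top0 438 293 0.05 [ 0.5792 -0.1077  0.05  ]
side0 410 254 0.05 [ 0.5844 -0.1215  0.05  ]
top0 438 293 0.06 [ 0.5783 -0.1071  0.06  ]
side0 410 254 0.06 [ 0.5817 -0.1114  0.06  ]
top0 438 293 0.065 [ 0.5778 -0.1068  0.065 ]
side0 410 254 0.065 [ 0.5804 -0.1064  0.065 ]
[[0.417, 0.868, 0.269, 0.42], [0.909, -0.398, -0.123, 0.23], [0.001, 0.296, -0.955, 0.442], [0.0, 0.0, 0.0, 1.0]] [0.48734338 0.19836889 0.29978782] 2.4083 [396.25700615 381.30358682] [395.88250483 248.6116118 ]
```

View pics/w1x.png

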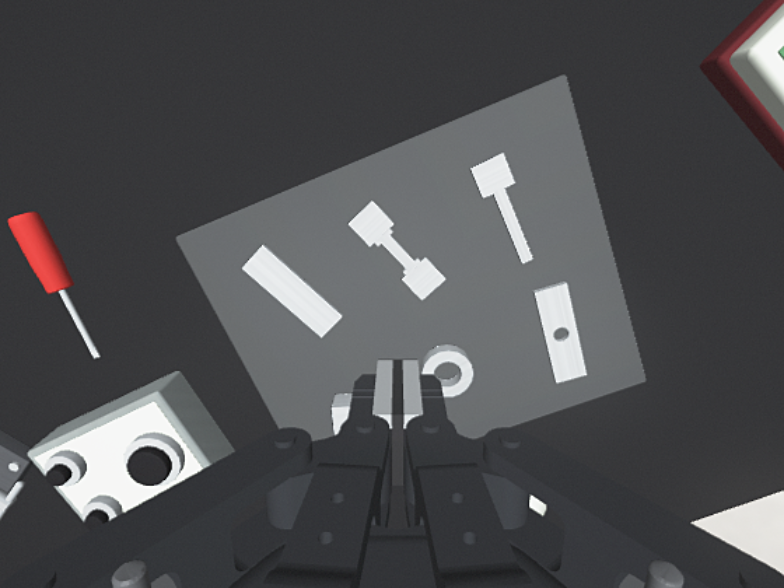

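The wrist view shows the dumb-bell tabs centred at about (371,224) and (424,279), so its waist is at (397,251). The prediction was (396,249), so they agree to about 1 mm. I'll point there now, then look at the vice from above.

Run:
```python
from h import *
s=1/1.4
p=px2w('w1',397*s,251*s,.066); q=px2w('top0',263*s,346*s,.066); print(p,q); p=(p+q)/2
R=bot.get_eef_rot()
bot.move_linear([p[0],p[1],.30],feed=.1)
bot.move_linear([p[0],p[1],.091],feed=.15)
d=snap('side','s1'); cv2.imwrite('pics/s1x.png',cv2.resize(d['color'][150:360,200:410,::-1],(600,600),interpolation=cv2.INTER_CUBIC))
print(bot.get_position(),bot.get_clock())
bot.pause(2.3)
bot.move_linear([p[0],p[1],.30],feed=.2)
a=np.radians(5);Rd=np.array([[0,1,0],[1,0,0],[0,0,-1.]])
bot.movep([.49,-.34,.26],Rd)
snap('wrist','w2');cv2.imwrite('pics/w2x.png',cv2.resize(cv2.imread('pics/w2.png'),(784,588)))
print(bot.get_position(),bot.get_clock(),bot.get_contact_force(), w2px('w2',[.491,-.336,.06])*1.4)
```

```text
[0.48994578 0.19753103 0.066     ] [0.48773711 0.1975271  0.066     ]
[0.48923155 0.19764093 0.09169532] 4.25
[ 0.49043733 -0.33929127  0.26009205] 9.7417 [-0.43705076 -0.39887047 -0.09417794] [401.51251015 257.15018726]
```

View pics/s1x.png

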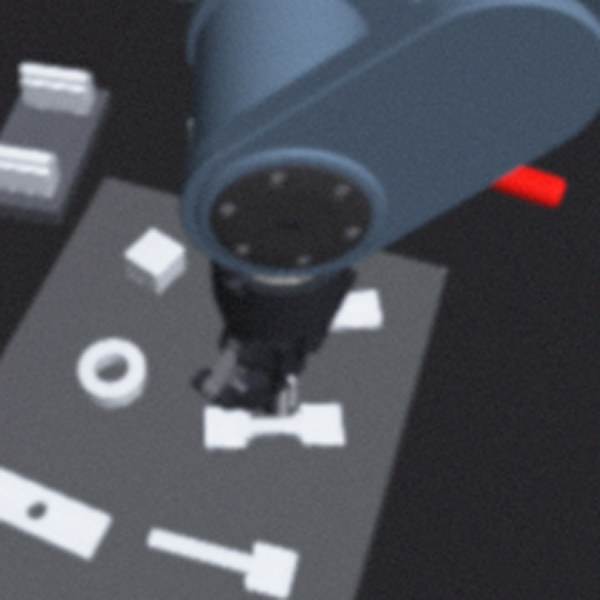

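View pics/w2x.png

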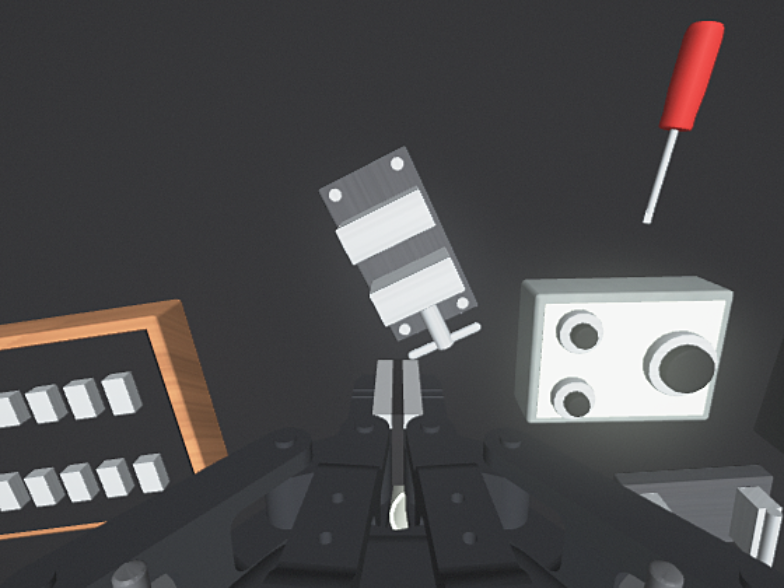

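The side crop shows the tips over the dumb-bell's waist at about (290,412). In wrist view w2 the top inner edges of the jaws are centred at about (394,243) and (411,275), so the gap is at (403,259). The prediction was (401.5,257). The big button is at (687,369).

Run:
```python
from h import *
s=1/1.4
for n in ([.4892,.1976,.0917],[.4892,.1976,.066]): print('side crop',(w2px('s1',n)-[200,150])*600/210)
g=px2w('w2',403*s,259*s,.06); q=px2w('top0',571*s,342*s,.06); print('gap',g,q)
g=(g+q)/2
for z in(.055,.06,.065,.07):print(z,px2w('w2',687*s,369*s,z)[:2],px2w('top0',438*s,293*s,z)[:2],px2w('side0',410*s,254*s,z)[:2])
bot.move_linear([g[0],g[1],.26],feed=.1)
bot.move_linear([g[0],g[1],.085],feed=.15)
d=snap('side','s2'); cv2.imwrite('pics/s2x.png',cv2.resize(d['color'][60:260,240:440,::-1],(600,600),interpolation=cv2.INTER_CUBIC))
print(bot.get_position(),bot.get_clock(),(w2px('s2',bot.get_position())-[240,60])*3,(w2px('s2',[*g[:2],.06])-[240,60])*3)
bot.pause(2.3)
bot.move_linear([g[0],g[1],.25],feed=.2)
bot.movep([.579,-.107,.20],bot.get_eef_rot())
snap('wrist','w3');cv2.imwrite('pics/w3x.png',cv2.resize(cv2.imread('pics/w3.png'),(784,588)))
print(bot.get_position(),bot.get_clock(),bot.get_contact_force(), w2px('w3',[.579,-.107,.062])*1.4)
```

```text
side crop [274.97490386 401.45619228]
side crop [274.25765684 421.39804113]
gap [ 0.49242778 -0.33486614  0.06      ] [ 0.49125564 -0.33638664  0.06      ]
0.055 [ 0.58627436 -0.09880527] [ 0.57873404 -0.10742072] [ 0.58305951 -0.11647875]
0.06 [ 0.58381823 -0.10227834] [ 0.57827359 -0.10713494] [ 0.58171283 -0.11144218]
0.065 [ 0.5813621  -0.10575141] [ 0.57781315 -0.10684917] [ 0.58036614 -0.10640561]
0.07 [ 0.57890597 -0.10922448] [ 0.5773527  -0.10656339] [ 0.57901946 -0.10136904]
[ 0.49223715 -0.33592776  0.08591337] 11.3583 [319.49745799 198.88118425] [316.65486601 222.23814048]
[ 0.57891404 -0.10834065  0.20017945] 15.6667 [-0.06896214  0.080781   -0.57519258] [398.62503695 277.91964008]
```

View pics/s2x.png

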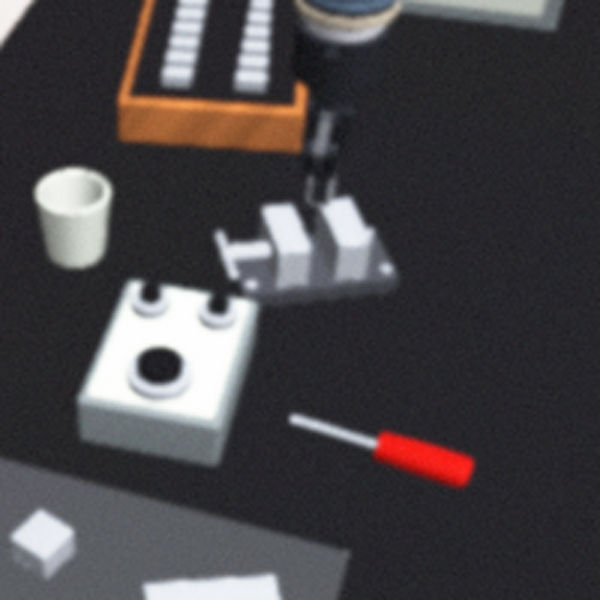

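View pics/w3x.png

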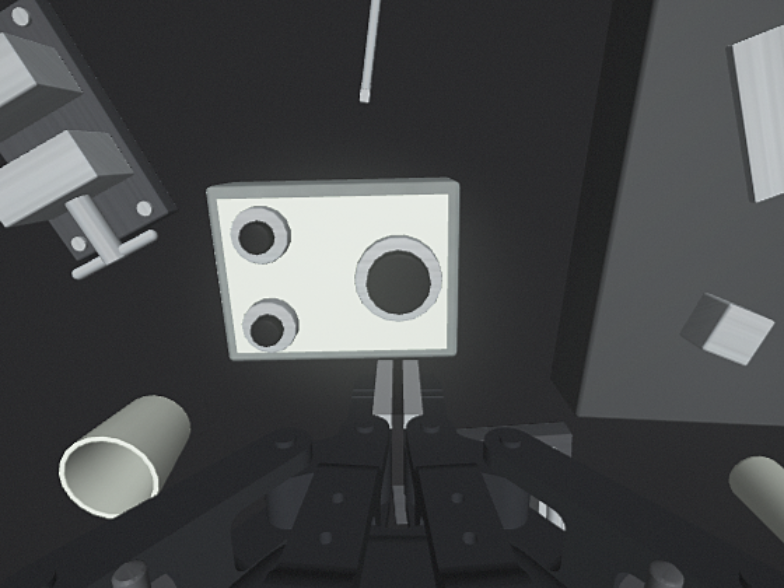

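The side crop shows the tips at (325,200), right above the gap. In w3 the big button's top is centred at (399,282), and the three views agree on a height of about 65 mm. I'll press it.

Run:
```python
from h import *
s=1/1.4
b=px2w('w3',399*s,282*s,.065); q=px2w('top0',438*s,293*s,.065); print(b,q); b=(b+q)/2
bot.move_linear([b[0],b[1],.085],feed=.12)
print(bot.get_contact_force())
t=bot.move_linear([b[0],b[1],.070],feed=.03,f_stop=3); print(t,bot.get_position(),bot.get_contact_force())
if not t:
  t=bot.move_linear([b[0],b[1],.045],feed=.015,f_stop=2); print('contact',t,bot.get_position(),bot.get_contact_force(),bot.get_clock())
  z=bot.get_position()[2]
  t=bot.move_linear([b[0],b[1],z-.012],feed=.01,f_stop=12); print('press',t,bot.get_position(),bot.get_contact_force(),bot.get_clock())
  bot.pause(.4); print(bot.get_position(),bot.get_contact_force())
d=snap('side','s3'); cv2.imwrite('pics/s3x.png',cv2.resize(d['color'][110:260,220:370,::-1],(600,600),interpolation=cv2.INTER_CUBIC))
print(bot.get_clock())
```

```text
[ 0.5808312  -0.10677725  0.065     ] [ 0.57781315 -0.10684917  0.065     ]
[-0.20182334  0.68212303  0.09062287]
False [ 0.57935077 -0.10686479  0.07011638] [-0.47748813  0.47181558  2.69181201]
contact True [ 0.57936603 -0.10681473  0.06660437] [-0.60949875  0.21348796  4.77592693] 18.0
press True [ 0.57935161 -0.10682181  0.06654789] [-1.5401007   0.64487027  6.97146661] 18.3583
[ 0.57935511 -0.10683095  0.06654629] [-1.93629701 -0.37503382  6.53395504]
18.8083
```

View pics/s3x.png

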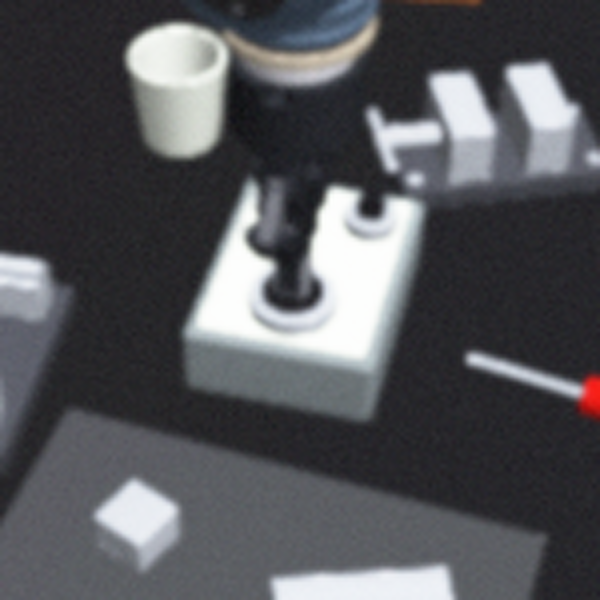

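The tips stand on the big button and z has stopped at 66.5 mm. A firmer push will show whether that is the end stop.

Run:
```python
from h import *
p=bot.get_position();print(p,bot.get_contact_force())
t=bot.move_linear([.57935,-.10683,p[2]-.008],feed=.01,f_stop=22); print('press',t,bot.get_position(),bot.get_contact_force(),bot.get_clock())
bot.pause(.3);print(bot.get_position(),bot.get_contact_force())
for z in np.arange(.067,.0761,.001):
  bot.move_linear([.57935,-.10683,z],feed=.02); print(bot.get_position()[2].round(4),bot.get_contact_force()[2].round(2))
print(bot.get_clock())
```

```text
[ 0.57938972 -0.10679711  0.06656518] [-1.12199137  1.00118882  7.38720991]
press True [ 0.5793892  -0.10680167  0.06650684] [-3.13613407  1.26084381  8.95325148] 19.175
[ 0.57938276 -0.10684002  0.06647654] [-2.86511293  0.51952051 10.58917886]
0.067 3.82
0.068 4.07
0.069 4.36
0.07 1.85
0.071 2.33
0.072 1.9
0.0729 0.26
0.074 -0.05
0.0751 -0.44
0.0761 0.15
21.975
```

The spring force runs from 72.5 mm down to a hard stop at 66.5 mm, which is the full 6 mm travel, and it came back up again. I'll retreat and check.

Run:
```python
from h import *
bot.move_linear([.57935,-.10683,.28],feed=.15)
bot.movep([.40,-.10,.32],bot.get_eef_rot())
bot.pause(.5)
d=snap('top','t9'); cv2.imwrite('pics/t9x.png',cv2.resize(d['color'][:,:,::-1],(784,588)))
print(bot.get_position(),bot.get_contact_force(),bot.get_clock())
```

```text
[ 0.40010483 -0.1000031   0.31994519] [ 0.04579749 -0.03936346  0.695147  ] 24.8
```

View pics/t9x.png

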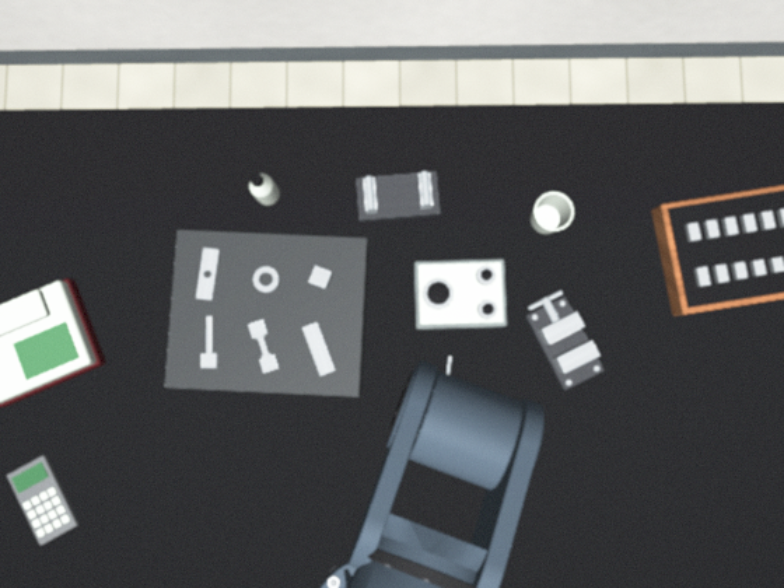

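The final top view shows everything in its original place: dumb-bell (263,346), button (438,293), vice (571,342). The arm is clear of it all.

```bash
python3 -c "
from bench import bot
print(bot.close_job(),bot.get_clock())"
```

```text
the job is handed in; nothing more can be done
the job is handed in; nothing more can be done
```

The job is done and handed in, about 25 s on the robot's clock; no verdict was reported.

- **Pointing:** With the fingers shut, I held the tips about 25 mm above the middle of the dumb-bell for 2.3 s. I then held them about 26 mm above the jaw gap for 2.3 s, touching nothing either time. Between targets the tips stayed at about 0.25–0.30 m.
- **Button:** I pressed the large button once, with one firmer push before letting it up. It met a hard stop at 66.5 mm, and the spring force faded at about 72.5 mm on release, so it made its full 6 mm travel and came up again. The highest force I read was about 11 N. I pressed neither small button.
- **Last checks:** The final top view looks the same as at the start, with every loose thing where it was. The arm is clear at 0.32 m with no contact force beyond sensor noise.
- **Disagreements:** The cameras agreed to about 2–3 mm on all three targets. The exception was one coarse early side-view reading of the vice gap, about 15 mm off, which I dropped because the wrist and top views agreed. In the side picture the tips looked 10 mm or less off the dumb-bell's middle. I put that down to only one finger showing.

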